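# Press a snap cap home with a ratchet capping press

### The arm

A 7-joint arm with a two-finger parallel gripper is mounted at the origin on the work surface. World frame = base frame: x ahead of the robot, y to its left, z up, the work surface at z = 0. Lengths are in m, angles in degrees, forces in N, time in s.
With the tool pointing down it reaches from about 0.425 to 0.875 m from the base axis. Payload 4.7 kg.
Tool frame: the origin (TCP) lies between the finger pads; the fingertips stand 8 mm ahead of it and the grasp point (between the pads) lies 11 mm behind it (env.tip_extent is the distance from the TCP to the fingertips, in m); z points along the fingers, y is the line along which they close (so a half turn about z gives the same grasp; the last joint's range is limited). The gripper opens to 87 mm and grips with 3 to 60 N. Pads are 19 mm wide; open, the fingers measure 117 mm over their backs; the gripper's body (75 mm by 190 mm) begins 51 mm behind the grasp point.
Start: joints at [67.787, 18.392, -4.016, 83.108, 1.295, 78.541, -3.26], TCP at [0.254, -0.598, 0.231] pointing down, gripper open.
Joint ranges: [-163.93, 163.93], [-17.29, 119.83], [-79.2, 71.16], [3.27, 140.29], [-89.18, 269.18], [5.43, 117.66], [-154.24, 154.24]. Speed limits (degrees/s): [147.25, 147.25, 180, 180, 180, 180, 180].

### API

Orientations are given as [roll, pitch, yaw] about the fixed x, y, z axes, in that order (R = Rz(yaw) Ry(pitch) Rx(roll)).
In Python, from cell import sensors, vision, workorder, env gives the robot as it stands.
- The arm moves only by the tool drive_tool, never from a script. Its argument "moves" is a list of rows, each an object of numbers: "x", "y", "z": the shift along the tool's x, y, z in mm; "rx", "ry", "rz": the turn, a rotation vector about the tool's x, y, z in rad; "fingers": the closure, from -1 (fully open) to 1 (shut). In form: [{"x": .., "y": .., "z": .., "rx": .., "ry": .., "rz": .., "fingers": ..}, ...]. A call has 1 to 20 rows; each row is the pose to reach, as a shift and turn from the pose commanded when the call began, along the tool's axes at that moment; what a row does not reach only later rows make up. A row lasts 1/8 s, in which the tool goes at most 62.5 mm and 10.7 degrees, less where a joint would pass 70% of its speed; a pose out of reach is approached as far as the arm can. A call with a gripper value outside its range is refused whole. The fingers move at their own pace and stop on an object; "force" is the grip in N (left out, the last holds). Time passes only in rows, so rows that repeat a pose let the fingers close. It gives the time, the measured TCP pose, the force, the opening and the grip force at its end, in the units of the state.
- sensors.get_obs(): the state, without advancing time (a new reading comes with each control period).
- vision.read_camera(name): name is "scene" or "top"; returns a dict with "image" (400x640x3 uint8, red, green, blue), "fx", "fy", "cx", "cy" (pixels), "R" (3x3) and "t" (3): a world point X has camera coordinates R X + t. Camera axes: x right, y down, z forward; pixel columns grow to the right and rows downward; lengths in m; the calibration is good to about 2 mm. A picture is of the moment at which its call begins. There is no depth.
- workorder.sign_off(): hands the job in; it is judged then, once.
The state is a dict: "time_s": time; "qpos": joint angles; "joint_velocities": joint speeds; "effort": joint torques, N m; "tool_pos": TCP position; "tool_rot": TCP orientation; "force": force on the tool from outside, world axes, zero at the start; "wrist_torque": the same for the moment, N m; "grip_width": finger opening in m; "grasp_force": force on a finger pad.
Only numpy, scipy, OpenCV 4.12 (cv2) and the standard library are available. Lean on these libraries where they do the work, as an engineer would, in place of code of your own. Each camera call takes 0.05 s, during which the arm holds its last target. There are 200 camera calls.

### The job

The milk bottle in the bench capping press has its cap only started on the neck. Push the carriage in by its knob until it is fully home against its stop under the pressing head, then take hold of the lever and pump it in full short strokes, one ratchet tooth each, until the cap is fully home on the bottle and the lever comes up hard against a firm pull of about 18 N; stop there, because leaning on it much harder cracks the glass. Finally put the lever right up against its top stop and let go, having worked only by the knob and the lever, with the other bottles left standing where they are.

Things in the scene. Friction and masses are not known exactly. Their poses are not given: they have to be found in the camera images.
- press: Bench capping press fixed to the table: grey C-frame casting, base 210 x 190 x 20 mm, column on its left (+y), head 66 x 150 mm, 207 to 257 mm above the table. Origin on the table below the ram's axis; x points away from the robot (the way the carriage slides in), y left to the column, z up. Offsets below are in this frame, in mm.
- carriage (a joint): How far the carriage has been pushed in (m): 0 = pulled out to the front, 0.070 = home against the stop, with the bottle under the pressing head. It slides along the press's +x with about 3 N of friction and stays where it is left.
- carriage_knob (a point): Middle of the carriage's black knob: upright post 22 mm in diameter, 32 to 72 mm above the table; this point is 54 mm above the table. It stands on the front tongue (top 32 mm above the table), 100 mm in front of the bottle's axis: at press (-170, 0) with the carriage out, (-100, 0) home.
- bottle: 0.2 litre glass milk bottle, 56 mm in diameter, 110 mm tall to its mouth, neck 33 mm, about 0.4 kg, standing loose in a 14 mm high ring on the carriage. Origin at the centre of its underside, 32 mm above the table; z up along its axis.
- cap (a joint): How far the cap has been pressed down on the neck (m): 0 to 0.004 at the start, 0.010 = fully home on its seat. Blue press-on cap, 39 mm in diameter and 16 mm tall. It takes about 35 N at the pressing head to slide it and it stays where it is left.
- cap_top (a point): Centre of the cap's top: 122 mm above the bottle's underside with the cap joint at 0, 112 mm when home (144 mm above the table).
- ram: Upright square steel ram, 20 x 22 mm, with ratchet teeth 10 mm apart on its right (-y) face. A full lever stroke feeds it down 10 mm; its slide friction (14 N; it weighs 6 N) holds it, and it need not be raised again. Origin on its axis, 192 mm above the table fully up (its top 375 mm), 0 to 16 mm lower at the start.
- pad: Pressing head under the ram: steel disc 38 mm in diameter with a rubber face, on a spring of 30 N/mm, carried by a screwed stem whose setting varies and is stiff. Origin at the centre of its underside, 8.5 to 12 mm below the ram's origin when unloaded, so 20 to 40 mm above where the top of a home cap is.
- lever (a joint): Lever angle (rad): 0 = raised against its top stop, 0.38 = down on its bottom stop; starts at 0 to 0.35, stays where left. Raised to within 0.03 of the top its pawl takes the next tooth; going down it meets a tooth within 0.3 rad on the first stroke (which may feed less than a tooth), about 0.1 later. The cap comes home part way down a stroke, above the bottom stop.
- lever_pivot (a point): Lever's pivot axis (along the press's x), at press (0, 22, 280). Upward push at the grip to raise the lever: about 4.5 N. Downward: under 1 N idle, 2.5 N feeding the ram freely, 8 N sliding the cap. With the cap home 10 N at the grip presses it with about 55 N, 18 N with 83 N, 24 N with 110 N; the grip moves 5.2 times as far as the ram.
- lever_grip (a point): Middle of the lever's black grip: round bar 28 mm in diameter, 86 mm long, pointing to the press's -y (right), 187 mm from the pivot. With the lever at q it lies at press (0, 22 - 187 cos(0.19 - q), 280 + 187 sin(0.19 - q)): 315 mm above the table raised, 245 mm down. Free all round; pinch it from above, fingers on its +x and -x sides.
- full_a: Full capped bottle standing to the left of the press, 56 mm in diameter, 112 mm tall; to be left alone. Origin at the centre of its underside.
- full_b: Full capped bottle standing to the right of the press below the lever, 56 mm in diameter, 112 mm tall; to be left alone. Origin at the centre of its underside.
Not all that is in view belongs to the job. What is shaped like the bottle but orange is not meant.

How it is judged:
By the outcome, as a careful person would: the job done as asked, in the order asked, and still so for the second after the job is handed in, with the robot touching nothing.
It also fails if it takes over 66 s, if anything falls off the work surface, if the arm or the gripper's body presses on something with over 40 N, if the wrist force passes 120 N, or if a joint passes its speed limit or range.

## Working session

There is one attempt and no reset: what is moved stays moved. The work goes in short steps, Python scripts to look and compute and a tool call to move; the robot and the scene stay as the last step left them, time stands still between calls to the robot, and variables do not carry over. Pictures are saved under pics/ and viewed, at most 10 in all, crops included, and the job is handed in when it is done.

Besides the shell and the picture viewer there is one more tool, called by a JSON object that holds its "op" and its "data". drive_tool: Moves the arm, as the interface text tells. Its arguments: {"type":"object","properties":{"moves":{"type":"array"},"force":{"type":"number"}},"required":["moves"]}

```bash
mkdir -p pics; ls; python3 - <<'E'
from cell import sensors, vision
import cv2
print(sensors.get_obs())
for n in("scene","top"):
    c=vision.read_camera(n); cv2.imwrite(f"pics/{n}0.png",c["image"][:,:,::-1])
    print(n,c["fx"],c["fy"],c["cx"],c["cy"],c["R"],c["t"])
E
```

```text
pics
{'time_s': 0.0, 'qpos': array([67.78524934, 18.44070916, -4.01513491, 83.17393241,  1.29483075,
       78.53992354, -3.26051778]), 'joint_velocities': array([-0.08324626,  0.00575152, -0.05184855,  0.10194432, -0.09345139,
       -0.0622153 , -0.02704054]), 'effort': array([-2.57526281e-04, -4.91283524e+01, -4.03586794e-01, -3.12527597e+01,
       -6.36811322e-02,  4.37008752e-02,  1.95080474e-04]), 'tool_pos': array([ 0.25395665, -0.59776396,  0.22945123]), 'tool_rot': array([-1.79890665e+02,  5.60100895e-03,  2.30235564e+01]), 'force': array([-0.0295411 , -0.05497272,  0.01548521]), 'wrist_torque': array([-0.04955633,  0.01572718,  0.00578105]), 'grasp_force': 0.0, 'grip_width': 0.08727367383306933}
scene 377.1593123507322 377.1593123507322 320.1977535723608 202.89499310494497 [[ 0.6766441   0.73630946 -0.00106793]
 [ 0.7011855  -0.6448076  -0.30424014]
 [-0.2247035   0.20511348 -0.95259477]] [-0.45065545 -0.28497405  1.05084821]
top 424.54337596151055 424.54337596151055 324.5257078487479 201.69379426072527 [[ 0.024263   -0.99964303 -0.01118577]
 [-0.99213779 -0.02270367 -0.12307373]
 [ 0.12277583  0.01408396 -0.99233449]] [0.09352237 0.60640063 1.07987269]
```

View pics/scene0.png

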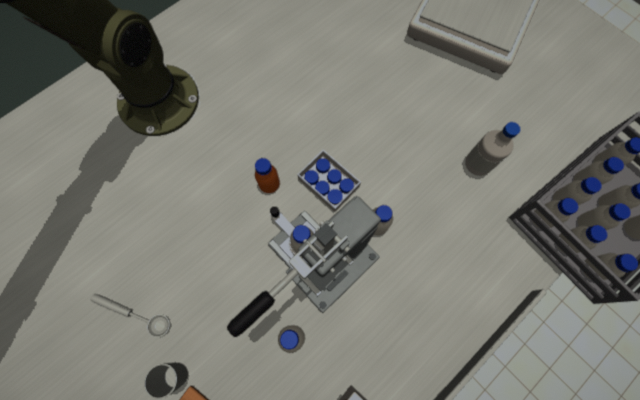

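View pics/top0.png

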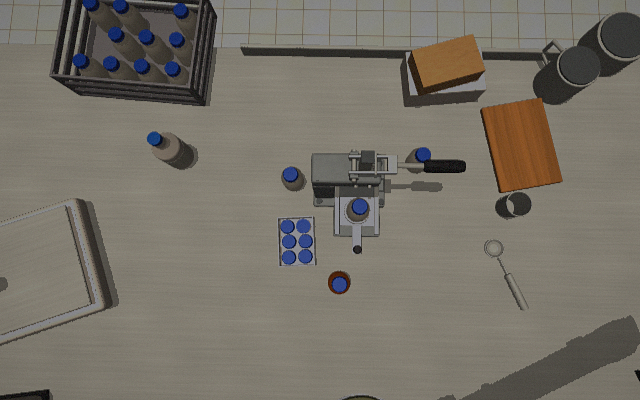

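The scene view shows the press at about (335,255), knob (275,211), lever grip (250,314) and orange decoy (266,176). In the top view the knob is at (357,249), the grip at (445,166), the bottle's cap at (360,207) and the decoy at (339,283).

```bash
cat > h.py <<'E'
import numpy as np, cv2
from cell import sensors, vision
def ray(c,p):
    d=c["R"].T@np.array([(p[0]-c["cx"])/c["fx"],(p[1]-c["cy"])/c["fy"],1]); return -c["R"].T@c["t"], d/np.linalg.norm(d)
def onz(c,p,z):
    o,d=ray(c,p); return o+d*(z-o[2])/d[2]
def tri(c1,p1,c2,p2):
    o1,d1=ray(c1,p1);o2,d2=ray(c2,p2)
    s=np.linalg.lstsq(np.c_[d1,-d2],o2-o1,rcond=None)[0]
    a,b=o1+s[0]*d1,o2+s[1]*d2
    return (a+b)/2,np.linalg.norm(a-b)*1000
def blobs(img,kind,x0,x1,y0,y1,amin=15):
    i=img.astype(int);r,g,b=i[...,0],i[...,1],i[...,2]
    m={"black":i.max(2)<45,"blue":(b>90)&(b>r+50)&(b>g+30),"orange":(r>80)&(r>b+50)}[kind].astype(np.uint8)
    k=np.zeros_like(m);k[y0:y1,x0:x1]=m[y0:y1,x0:x1]
    n,l,s,c=cv2.connectedComponentsWithStats(k)
    out=[]
    for j in range(1,n):
        if s[j,4]>=amin: out.append((c[j].round(1),s[j],cv2.minAreaRect(np.argwhere(l==j)[:,::-1].astype(np.float32))))
    return out
E
cat > m.py <<'E'
from h import *
S=vision.read_camera("scene");T=vision.read_camera("top")
for n,c,w in(("S",S,(220,420,150,360)),("T",T,(270,480,140,300))):
    for k in("black","blue"):
        for b in blobs(c["image"],k,*w): print(n,k,b[0],b[1],np.round(b[2][0],1),np.round(b[2][1],1),round(b[2][2],1))
a=cv2.resize(S["image"][150:350,220:400],None,fx=2.2,fy=2.2,interpolation=3)
b=cv2.resize(T["image"][140:300,270:480],None,fx=1.9,fy=1.9,interpolation=3)
o=np.zeros((440,795,3),np.uint8);o[:a.shape[0],:a.shape[1]]=a;o[:b.shape[0],396:396+b.shape[1]]=b[:, :399]
cv2.imwrite("pics/z1.png",o[:,:,::-1])
E
python3 m.py
```

```text
S black [274.4 211.8] [271 207   8  10  63] [274.5 211.5] [9. 7.] 90.0
S black [358.6 246.6] [345 226  31  32 207] [362.8 243. ] [ 8.4 41. ] 47.0
S black [321.1 273.3] [315 270  15   7  27] [321.8 273.3] [14.   5.6] 4.4
S black [250.1 313.6] [228 292  46  45 823] [250.  313.6] [15.7 54.4] 46.8
S blue [262.2 164.9] [255 159  15  13 157] [262. 165.] [12. 14.] 90.0
S blue [322.7 164.3] [316 159  14  12 132] [322.5 164.5] [11. 13.] 90.0
S blue [334.1 175.3] [328 169  13  13 130] [334. 175.] [12. 12.] 90.0
S blue [311.1 176.3] [305 171  13  12 130] [311.  176.5] [11. 12.] 90.0
S blue [346.4 184.4] [340 179  14  12 139] [346.5 184.5] [11. 13.] 90.0
S blue [329.  191.8] [316 181  26  23 299] [329. 191.] [28.8 14.2] 40.2
S blue [384.  212.3] [377 205  15  15 172] [384. 212.] [14. 14.] 90.0
S blue [300.9 232.7] [293 225  17  16 211] [301.  232.5] [15. 16.] 90.0
S blue [288.7 339.4] [280 331  18  18 255] [288.5 339.5] [17. 17.] 90.0
T black [443.7 166. ] [422 160  44  13 524] [443.5 166. ] [12. 43.] 90.0
T black [366.2 166.3] [362 165  10   4  15] [366.5 166.5] [3. 9.] 90.0
T black [332.  188.6] [312 183  68  15 382] [345.5 190. ] [14. 67.] 90.0
T black [357. 249.] [353 246   9   8  42] [357. 249.] [7.1 7.1] 45.0
T blue [423.2 153.5] [417 147  14  14 145] [423.2 153.1] [12.6 12.8] 68.2
T blue [289.8 173.4] [283 167  14  14 150] [289.5 173.5] [13. 13.] 90.0
T blue [359.5 206. ] [353 199  14  15 167] [359.5 206. ] [13.4 13.4] 45.0
T blue [302.7 225.6] [296 219  14  14 156] [302.5 225.5] [13. 13.] 90.0
T blue [286.7 226.1] [281 220  13  14 132] [286.8 225.9] [12.3 12.6] 21.8
T blue [288.2 241.2] [282 235  13  14 137] [288.3 241.3] [12.  12.7] 45.0
T blue [304.9 240.6] [299 234  13  14 132] [304.8 240.8] [12.  12.7] 45.0
T blue [288. 257.] [282 251  13  13 137] [288. 257.] [12. 12.] 90.0
T blue [304.6 255.9] [298 250  14  13 136] [304.8 255.8] [12.  12.7] 45.0
T blue [339.1 284.1] [332 277  15  15 170] [339. 284.] [14. 14.] 90.0
```

View pics/z1.png

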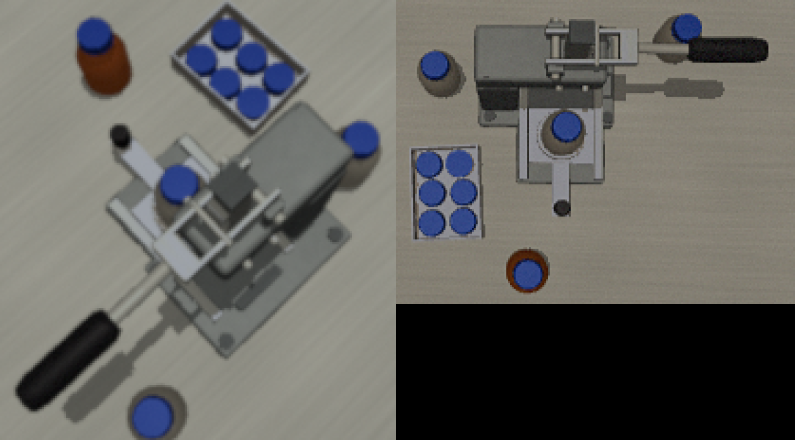

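The crops confirm it: knob alone in front of the carriage, lever grip free to the right, full_b partly beneath the lever's inner end, decoy in front and to the left of the knob.

```bash
cat > p.py <<'E'
from h import *
S=vision.read_camera("scene");T=vision.read_camera("top")
r=lambda v:(np.round(v*1000,1)).tolist()
print("knob top z72",r(onz(S,(274.4,211.2),.070)),r(onz(T,(357,249),.070)),tri(S,(274.4,211.8),T,(357,249)))
print("cap",tri(S,(300.9,232.7),T,(359.5,206)))
print("grip",tri(S,(250.05,313.6),T,(443.6,166)))
print("decoy",tri(S,(262.2,164.9),T,(339.1,284.1)))
print("full_b",tri(S,(288.7,339.4),T,(423.2,153.5)))
print("full_a",tri(S,(384,212.3),T,(289.8,173.4)))
# grip ends
for c,k,w in((S,"black",(220,280,285,345)),(T,"black",(415,480,150,180))):
    for b in blobs(c["image"],k,*w,amin=200): print(cv2.boxPoints(b[2]).tolist())
E
python3 p.py
```

```text
knob top z72 [484.5, 21.8, 70.0] [481.8, 22.6, 70.0] (array([0.4820653 , 0.02197235, 0.05851457]), np.float64(0.25424962252197736))
cap (array([0.58166304, 0.02346297, 0.15134857]), np.float64(0.02553323668939382))
grip (array([ 0.65344801, -0.14034089,  0.28311459]), np.float64(0.9882660066569215))
decoy (array([0.3972231 , 0.06731237, 0.12088088]), np.float64(0.3214890270181493))
full_b (array([ 0.72029506, -0.13486138,  0.11546156]), np.float64(0.10738393493639832))
full_a (array([0.66351116, 0.19446772, 0.11198541]), np.float64(0.25253531368562665))
[[224.76980590820312, 326.29437255859375], [264.8000183105469, 289.60003662109375], [275.5509338378906, 301.32830810546875], [235.52072143554688, 338.02264404296875]]
[[423.0, 160.0], [465.0, 160.0], [465.0, 172.0], [423.0, 172.0]]
```

```bash
cat > g.py <<'E'
# usage: g.py x y z yaw [x y z yaw ...] (mm, deg): shift/turn from present pose, in tool axes
import sys,numpy as np
from cell import sensors
from scipy.spatial.transform import Rotation as R
o=sensors.get_obs();A=R.from_euler("xyz",o["tool_rot"],degrees=True);p=o["tool_pos"]*1000
print(np.round(o["time_s"],2),p.round(1),o["tool_rot"].round(1),"F",o["force"].round(1),"w",round(o["grip_width"]*1000,1),o["qpos"].round(0))
v=[float(a) for a in sys.argv[1:]]
for i in range(0,len(v),4):
    B=R.from_euler("xyz",[180,0,v[i+3]],degrees=True)
    print((A.inv().apply(np.array(v[i:i+3])-p)).round(1),(A.inv()*B).as_rotvec().round(4))
E
python3 g.py 430 -250 210 10 483 22 150 0.7 483 22 50 0.7
```

```text
0.3 [ 254.1 -598.1  230.2] [-180.    0.   23.] F [-0.2  0.8 -0.4] w 87.0 [68. 18. -4. 83.  1. 79. -3.]
[ 298.  -251.5   20.3] [-6.000e-04  1.000e-04  2.273e-01]
[ 453.2 -481.1   80.5] [-6.000e-04  2.000e-04  3.897e-01]
[ 453.2 -481.   180.5] [-6.000e-04  2.000e-04  3.897e-01]
```

{"op": "drive_tool", "data": {"moves": [{"x": 50, "y": -42, "z": 3, "rz": 0.04, "fingers": -1}, {"x": 100, "y": -84, "z": 7, "rz": 0.08, "fingers": -1}, {"x": 150, "y": -126, "z": 10, "rz": 0.12, "fingers": -1}, {"x": 200, "y": -168, "z": 13, "rz": 0.16, "fingers": -1}, {"x": 250, "y": -210, "z": 17, "rz": 0.19, "fingers": -1}, {"x": 298, "y": -251, "z": 20, "rz": 0.23, "fingers": -1}, {"x": 330, "y": -297, "z": 25, "rz": 0.27, "fingers": -1}, {"x": 361, "y": -343, "z": 35, "rz": 0.3, "fingers": -1}, {"x": 392, "y": -389, "z": 45, "rz": 0.33, "fingers": -1}, {"x": 423, "y": -435, "z": 60, "rz": 0.36, "fingers": -1}, {"x": 453, "y": -481, "z": 80, "rz": 0.39, "fingers": -1}, {"x": 453, "y": -481, "z": 80, "rz": 0.39, "fingers": -1}, {"x": 453, "y": -481, "z": 80, "rz": 0.39, "fingers": -1}]}}

```text
invalid input at $.moves[0]: expected keys x, y, z, rx, ry, rz, fingers
```

```bash
python3 g.py 483 22.5 50 0.7
```

```text
0.3 [ 254.1 -598.1  230.2] [-180.    0.   23.] F [-0.2  0.8 -0.4] w 87.0 [68. 18. -4. 83.  1. 79. -3.]
[ 453.4 -481.5  180.5] [-6.000e-04  2.000e-04  3.897e-01]
```

{"op": "drive_tool", "data": {"moves": [{"x": 50, "y": -42, "z": 3, "rx": 0, "ry": 0, "rz": 0.04, "fingers": -1}, {"x": 100, "y": -84, "z": 7, "rx": 0, "ry": 0, "rz": 0.08, "fingers": -1}, {"x": 150, "y": -126, "z": 10, "rx": 0, "ry": 0, "rz": 0.12, "fingers": -1}, {"x": 200, "y": -168, "z": 13, "rx": 0, "ry": 0, "rz": 0.16, "fingers": -1}, {"x": 250, "y": -210, "z": 17, "rx": 0, "ry": 0, "rz": 0.19, "fingers": -1}, {"x": 298, "y": -251, "z": 20, "rx": 0, "ry": 0, "rz": 0.23, "fingers": -1}, {"x": 330, "y": -297, "z": 25, "rx": 0, "ry": 0, "rz": 0.27, "fingers": -1}, {"x": 361, "y": -343, "z": 35, "rx": 0, "ry": 0, "rz": 0.3, "fingers": -1}, {"x": 392, "y": -389, "z": 45, "rx": 0, "ry": 0, "rz": 0.33, "fingers": -1}, {"x": 423, "y": -435, "z": 60, "rx": 0, "ry": 0, "rz": 0.36, "fingers": -1}, {"x": 453, "y": -481, "z": 80, "rx": 0, "ry": 0, "rz": 0.39, "fingers": -1}, {"x": 453, "y": -481, "z": 80, "rx": 0, "ry": 0, "rz": 0.39, "fingers": -1}, {"x": 453, "y": -481, "z": 80, "rx": 0, "ry": 0, "rz": 0.39, "fingers": -1}]}}

```text
time_s: 1.92
tool_pos: [0.483, 0.0209, 0.1506]
tool_rot: [180.0, 0.0, 0.7]
force: [-0.3, -0.6, 0.4]
grip_width: 0.0871
grasp_force: 0.0
```

```bash
python3 g.py 483 22.5 50 0.7
```

```text
1.92 [483.   20.9 150.6] [180.    0.    0.7] F [-0.3 -0.6  0.4] w 87.1 [ 30.   3. -36. 111.   2.  66. -96.]
[ 1.000e-01 -1.600e+00  1.006e+02] [ 0.0007  0.0002 -0.0002]
```

{"op": "drive_tool", "data": {"moves": [{"x": 0, "y": -1, "z": 30, "rx": 0, "ry": 0, "rz": 0, "fingers": -1}, {"x": 0, "y": -1, "z": 60, "rx": 0, "ry": 0, "rz": 0, "fingers": -1}, {"x": 0, "y": -1, "z": 85, "rx": 0, "ry": 0, "rz": 0, "fingers": -1}, {"x": 0, "y": -1, "z": 100, "rx": 0, "ry": 0, "rz": 0, "fingers": -1}, {"x": 0, "y": -1, "z": 100, "rx": 0, "ry": 0, "rz": 0, "fingers": -1}, {"x": 0, "y": -1, "z": 100, "rx": 0, "ry": 0, "rz": 0, "fingers": 1}, {"x": 0, "y": -1, "z": 100, "rx": 0, "ry": 0, "rz": 0, "fingers": 1}, {"x": 0, "y": -1, "z": 100, "rx": 0, "ry": 0, "rz": 0, "fingers": 1}, {"x": 0, "y": -1, "z": 100, "rx": 0, "ry": 0, "rz": 0, "fingers": 1}, {"x": 0, "y": -1, "z": 100, "rx": 0, "ry": 0, "rz": 0, "fingers": 1}, {"x": 0, "y": -1, "z": 100, "rx": 0, "ry": 0, "rz": 0, "fingers": 1}], "force": 25}}

```text
time_s: 3.3
tool_pos: [0.4829, 0.0226, 0.0505]
tool_rot: [180.0, 0.0, 0.7]
force: [-0.5, 1.0, -0.2]
grip_width: 0.0347
grasp_force: 0.0
```

```bash
python3 g.py 483 22.5 50 0.7
```

```text
3.3 [482.9  22.6  50.5] [180.    0.    0.7] F [-0.5  1.  -0.2] w 34.7 [  28.   11.  -36.  117.    8.   55. -102.]
[0.1 0.1 0.5] [ 0.0001  0.0001 -0.0004]
```

Still closing; then push gently in.

{"op": "drive_tool", "data": {"moves": [{"x": 0, "y": 0, "z": 0, "rx": 0, "ry": 0, "rz": 0, "fingers": 1}, {"x": 0, "y": 0, "z": 0, "rx": 0, "ry": 0, "rz": 0, "fingers": 1}, {"x": 0, "y": 0, "z": 0, "rx": 0, "ry": 0, "rz": 0, "fingers": 1}, {"x": 0, "y": 0, "z": 0, "rx": 0, "ry": 0, "rz": 0, "fingers": 1}, {"x": 3, "y": 0, "z": 0, "rx": 0, "ry": 0, "rz": 0, "fingers": 1}, {"x": 8, "y": 0, "z": 0, "rx": 0, "ry": 0, "rz": 0, "fingers": 1}, {"x": 14, "y": 0, "z": 0, "rx": 0, "ry": 0, "rz": 0, "fingers": 1}, {"x": 20, "y": 0, "z": 0, "rx": 0, "ry": 0, "rz": 0, "fingers": 1}]}}

```text
time_s: 4.3
tool_pos: [0.5019, 0.0216, 0.0504]
tool_rot: [179.9, 0.2, 0.6]
force: [-3.2, -5.5, 3.6]
grip_width: 0.0213
grasp_force: 25.0
```

```bash
python3 g.py
```

```text
4.3 [501.9  21.6  50.4] [179.9   0.2   0.6] F [-3.2 -5.5  3.6] w 21.3 [  27.   13.  -35.  114.    9.   56. -103.]
```

{"op": "drive_tool", "data": {"moves": [{"x": 6, "y": 1, "z": 0, "rx": 0, "ry": 0, "rz": 0, "fingers": 1}, {"x": 12, "y": 1, "z": 0, "rx": 0, "ry": 0, "rz": 0, "fingers": 1}, {"x": 18, "y": 1, "z": 0, "rx": 0, "ry": 0, "rz": 0, "fingers": 1}, {"x": 24, "y": 1, "z": 0, "rx": 0, "ry": 0, "rz": 0, "fingers": 1}, {"x": 30, "y": 1, "z": 0, "rx": 0, "ry": 0, "rz": 0, "fingers": 1}, {"x": 36, "y": 1, "z": 0, "rx": 0, "ry": 0, "rz": 0, "fingers": 1}, {"x": 42, "y": 1, "z": 0, "rx": 0, "ry": 0, "rz": 0, "fingers": 1}, {"x": 45, "y": 1, "z": 0, "rx": 0, "ry": 0, "rz": 0, "fingers": 1}, {"x": 45, "y": 1, "z": 0, "rx": 0, "ry": 0, "rz": 0, "fingers": 1}]}}

```text
time_s: 5.42
tool_pos: [0.5486, 0.0221, 0.0505]
tool_rot: [180.0, -0.1, 0.7]
force: [-0.3, -4.2, 0.5]
grip_width: 0.0209
grasp_force: 25.0
```

```bash
python3 g.py
```

```text
5.42 [548.6  22.1  50.5] [ 1.8e+02 -1.0e-01  7.0e-01] F [-0.3 -4.2  0.5] w 20.9 [  25.   19.  -34.  108.   12.   57. -104.]
```

{"op": "drive_tool", "data": {"moves": [{"x": 1, "y": 0.5, "z": 0, "rx": 0, "ry": 0, "rz": 0, "fingers": 1}, {"x": 2, "y": 0.5, "z": 0, "rx": 0, "ry": 0, "rz": 0, "fingers": 1}, {"x": 3, "y": 0.5, "z": 0, "rx": 0, "ry": 0, "rz": 0, "fingers": 1}, {"x": 4, "y": 0.5, "z": 0, "rx": 0, "ry": 0, "rz": 0, "fingers": 1}, {"x": 5, "y": 0.5, "z": 0, "rx": 0, "ry": 0, "rz": 0, "fingers": 1}, {"x": 5, "y": 0.5, "z": 0, "rx": 0, "ry": 0, "rz": 0, "fingers": 1}]}}

```text
time_s: 6.18
tool_pos: [0.553, 0.0222, 0.0505]
tool_rot: [-180.0, 0.0, 0.7]
force: [-2.7, -2.1, 2.2]
grip_width: 0.0213
grasp_force: 25.0
```

```bash
python3 g.py
```

```text
6.18 [553.   22.2  50.5] [-180.     0.     0.7] F [-2.7 -2.1  2.2] w 21.3 [  24.   19.  -34.  107.   13.   57. -104.]
```

{"op": "drive_tool", "data": {"moves": [{"x": 1, "y": 0, "z": 0, "rx": 0, "ry": 0, "rz": 0, "fingers": 1}, {"x": 2, "y": 0, "z": 0, "rx": 0, "ry": 0, "rz": 0, "fingers": 1}, {"x": 3, "y": 0, "z": 0, "rx": 0, "ry": 0, "rz": 0, "fingers": 1}, {"x": 3, "y": 0, "z": 0, "rx": 0, "ry": 0, "rz": 0, "fingers": 1}]}}

```text
time_s: 6.68
tool_pos: [0.553, 0.0221, 0.0504]
tool_rot: [180.0, 0.4, 0.7]
force: [-10.5, -3.1, 11.2]
grip_width: 0.0211
grasp_force: 25.0
```

```bash
python3 g.py
```

```text
6.68 [553.   22.1  50.4] [180.    0.4   0.7] F [-10.5  -3.1  11.2] w 21.1 [  24.   20.  -34.  107.   13.   58. -104.]
```

{"op": "drive_tool", "data": {"moves": [{"x": -3, "y": 0, "z": 0, "rx": 0, "ry": 0, "rz": 0, "fingers": 1}, {"x": -3, "y": 0, "z": 0, "rx": 0, "ry": 0, "rz": 0, "fingers": 1}, {"x": -3, "y": 0, "z": 0, "rx": 0, "ry": 0, "rz": 0, "fingers": -1}, {"x": -3, "y": 0, "z": 0, "rx": 0, "ry": 0, "rz": 0, "fingers": -1}, {"x": -3, "y": 0, "z": 0, "rx": 0, "ry": 0, "rz": 0, "fingers": -1}, {"x": -3, "y": 0, "z": 0, "rx": 0, "ry": 0, "rz": 0, "fingers": -1}, {"x": -3, "y": 0, "z": -30, "rx": 0, "ry": 0, "rz": 0, "fingers": -1}, {"x": -5, "y": 0, "z": -70, "rx": 0, "ry": 0, "rz": 0, "fingers": -1}, {"x": -8, "y": 0, "z": -120, "rx": 0, "ry": 0, "rz": 0, "fingers": -1}, {"x": -8, "y": 0, "z": -170, "rx": 0, "ry": 0, "rz": 0, "fingers": -1}, {"x": -8, "y": 0, "z": -220, "rx": 0, "ry": 0, "rz": 0, "fingers": -1}, {"x": -8, "y": 0, "z": -270, "rx": 0, "ry": 0, "rz": 0, "fingers": -1}, {"x": -8, "y": 0, "z": -320, "rx": 0, "ry": 0, "rz": 0, "fingers": -1}, {"x": -8, "y": 0, "z": -335, "rx": 0, "ry": 0, "rz": 0, "fingers": -1}, {"x": -8, "y": 0, "z": -335, "rx": 0, "ry": 0, "rz": 0, "fingers": -1}]}}

```text
time_s: 8.55
tool_pos: [0.5483, 0.0221, 0.386]
tool_rot: [180.0, -0.1, 0.7]
force: [-0.1, 0.4, -0.7]
grip_width: 0.0874
grasp_force: 0.0
```

```bash
python3 g.py 653.4 -140.3 360 90.7
```

```text
8.55 [548.3  22.1 386. ] [ 1.8e+02 -1.0e-01  7.0e-01] F [-0.1  0.4 -0.7] w 87.4 [ 28.   6. -36.  81.   4.  94. -97.]
[103.1 163.7  26.1] [ 1.100e-03 -1.100e-03 -1.571e+00]
```

{"op": "drive_tool", "data": {"moves": [{"x": 5, "y": 20, "z": 0, "rx": 0, "ry": 0, "rz": -0.17, "fingers": -1}, {"x": 15, "y": 45, "z": 0, "rx": 0, "ry": 0, "rz": -0.34, "fingers": -1}, {"x": 25, "y": 70, "z": 0, "rx": 0, "ry": 0, "rz": -0.51, "fingers": -1}, {"x": 40, "y": 95, "z": 0, "rx": 0, "ry": 0, "rz": -0.68, "fingers": -1}, {"x": 55, "y": 120, "z": 0, "rx": 0, "ry": 0, "rz": -0.85, "fingers": -1}, {"x": 70, "y": 140, "z": 5, "rx": 0, "ry": 0, "rz": -1.02, "fingers": -1}, {"x": 85, "y": 155, "z": 10, "rx": 0, "ry": 0, "rz": -1.19, "fingers": -1}, {"x": 95, "y": 160, "z": 15, "rx": 0, "ry": 0, "rz": -1.36, "fingers": -1}, {"x": 103, "y": 163.7, "z": 20, "rx": 0, "ry": 0, "rz": -1.5, "fingers": -1}, {"x": 103, "y": 163.7, "z": 26, "rx": 0, "ry": 0, "rz": -1.57, "fingers": -1}, {"x": 103, "y": 163.7, "z": 26, "rx": 0, "ry": 0, "rz": -1.57, "fingers": -1}, {"x": 103, "y": 163.7, "z": 26, "rx": 0, "ry": 0, "rz": -1.57, "fingers": -1}]}}

```text
time_s: 10.05
tool_pos: [0.6526, -0.1405, 0.3585]
tool_rot: [-179.9, -0.0, 90.6]
force: [0.2, 1.0, -0.1]
grip_width: 0.0874
grasp_force: 0.0
```

```bash
python3 g.py 653.4 -140.3 272 90.7; sed -i 's/z1.png/z2.png/' m.py; python3 m.py | grep -v blue; python3 m.py | grep blue | grep -n "T"
```

```text
10.05 [ 652.6 -140.5  358.5] [-179.9   -0.    90.6] F [ 0.2  1.  -0.1] w 87.4 [ 37.  24. -40.  66.  15.  95.   1.]
[ 0.2  0.9 86.5] [-0.0016 -0.0002 -0.0021]
S black [294.1 232.9] [291 229   8   9  55] [294.5 233. ] [8. 7.] 90.0
S black [357.7 248. ] [347 235  25  23 150] [360. 245.] [ 7.1 29.7] 45.0
S black [234.6 310.3] [ 220  259   59  101 2019] [229.7 311.4] [96.2 51.6] 54.0
S black [265.1 299.9] [256 292  18  18 176] [264.8 299.8] [14.8 12.7] 45.0
S black [285.9 328.6] [277 318  15  19  34] [283.9 327.1] [22.7  3.6] 47.5
S black [296.2 341.4] [293 338   8   9  20] [296.8 341.7] [10.6  2.4] 50.2
T black [466.2 170.6] [ 445  140   35   62 1527] [462.  170.5] [61. 34.] 90.0
T black [436. 166.] [423 160  26  13 321] [435.5 166. ] [12. 25.] 90.0
T black [331.5 189. ] [312 183  68  15 326] [345.5 190. ] [14. 67.] 90.0
T black [356.8 222. ] [353 218   9   8  28] [357.2 221.8] [7.1 7.8] 45.0
8:T blue [419.  153.6] [417 148   6  13  44] [419.2 154.1] [12.2  4.7] 85.2
9:T blue [289.8 173.6] [283 167  14  15 156] [289.7 173.6] [13.5 13.3] 78.7
10:T blue [302.7 225.6] [296 219  14  14 159] [302.5 225.5] [13. 13.] 90.0
11:T blue [286.6 226.1] [281 220  13  14 136] [287.  226.5] [13. 12.] 90.0
12:T blue [288.2 241.3] [282 235  13  14 138] [288.3 241.3] [12.  12.7] 45.0
13:T blue [304.9 240.7] [299 234  13  14 137] [304.8 240.8] [12.  12.7] 45.0
14:T blue [288.  257.1] [282 251  13  14 139] [288.  257.5] [13. 12.] 90.0
15:T blue [304.6 256. ] [298 250  14  14 137] [304.8 255.8] [12.  12.7] 45.0
16:T blue [339. 284.] [332 277  15  15 176] [339. 284.] [14. 14.] 90.0
```

View pics/z2.png

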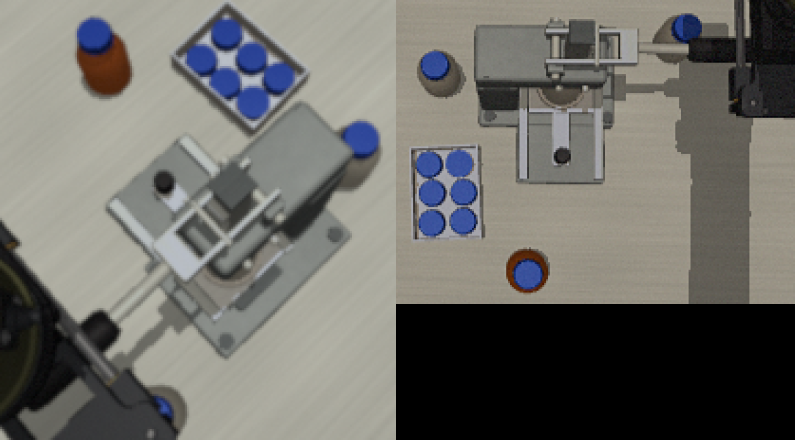

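The picture shows the carriage home with its bottle under the head and the knob at about (357,222) in the top view. The gripper stands above the lever grip with the others undisturbed.

{"op": "drive_tool", "data": {"moves": [{"x": 0, "y": 1, "z": 25, "rx": 0, "ry": 0, "rz": 0, "fingers": -1}, {"x": 0, "y": 1, "z": 55, "rx": 0, "ry": 0, "rz": 0, "fingers": -1}, {"x": 0, "y": 1, "z": 75, "rx": 0, "ry": 0, "rz": 0, "fingers": -1}, {"x": 0, "y": 1, "z": 85, "rx": 0, "ry": 0, "rz": 0, "fingers": -1}, {"x": 0, "y": 1, "z": 85, "rx": 0, "ry": 0, "rz": 0, "fingers": 1}, {"x": 0, "y": 1, "z": 85, "rx": 0, "ry": 0, "rz": 0, "fingers": 1}, {"x": 0, "y": 1, "z": 85, "rx": 0, "ry": 0, "rz": 0, "fingers": 1}, {"x": 0, "y": 1, "z": 85, "rx": 0, "ry": 0, "rz": 0, "fingers": 1}, {"x": 0, "y": 1, "z": 85, "rx": 0, "ry": 0, "rz": 0, "fingers": 1}, {"x": 0, "y": 1, "z": 85, "rx": 0, "ry": 0, "rz": 0, "fingers": 1}, {"x": 0, "y": 1, "z": 85, "rx": 0, "ry": 0, "rz": 0, "fingers": 1}, {"x": 0, "y": 1, "z": 85, "rx": 0, "ry": 0, "rz": 0, "fingers": 1}, {"x": 0, "y": 1, "z": 85, "rx": 0, "ry": 0, "rz": 0, "fingers": 1}], "force": 45}}

```text
time_s: 11.88
tool_pos: [0.6542, -0.1406, 0.2745]
tool_rot: [180.0, 0.0, 90.6]
force: [2.4, -0.4, -0.6]
grip_width: 0.0266
grasp_force: 45.0
```

```bash
python3 g.py; python3 g.py
```

```text
11.88 [ 654.2 -140.6  274.5] [180.    0.   90.6] F [ 2.4 -0.4 -0.6] w 26.6 [ 38.  24. -40.  75.  16.  86.   0.]
11.88 [ 654.2 -140.6  274.5] [180.    0.   90.6] F [ 2.4 -0.4 -0.6] w 26.6 [ 38.  24. -40.  75.  16.  86.   0.]
```

{"op": "drive_tool", "data": {"moves": [{"x": 0, "y": 0, "z": -4.7, "rx": 0, "ry": -0.025, "rz": 0, "fingers": 1}, {"x": 0, "y": 0, "z": -9.4, "rx": 0, "ry": -0.05, "rz": 0, "fingers": 1}, {"x": 0.1, "y": 0, "z": -14, "rx": 0, "ry": -0.075, "rz": 0, "fingers": 1}, {"x": 0.4, "y": 0, "z": -18.7, "rx": 0, "ry": -0.1, "rz": 0, "fingers": 1}, {"x": 0.8, "y": 0, "z": -23.4, "rx": 0, "ry": -0.125, "rz": 0, "fingers": 1}, {"x": 1.3, "y": 0, "z": -28, "rx": 0, "ry": -0.15, "rz": 0, "fingers": 1}, {"x": 1.3, "y": 0, "z": -28, "rx": 0, "ry": -0.15, "rz": 0, "fingers": 1}]}}

```text
time_s: 12.75
tool_pos: [0.6542, -0.1391, 0.3039]
tool_rot: [179.9, 8.7, 90.6]
force: [3.7, -0.7, -0.6]
grip_width: 0.0265
grasp_force: 45.0
```

```bash
python3 g.py
```

```text
12.75 [ 654.2 -139.1  303.9] [179.9   8.7  90.6] F [ 3.7 -0.7 -0.6] w 26.5 [ 33.  22. -39.  74.  23.  88.  -4.]
```

{"op": "drive_tool", "data": {"moves": [{"x": 0, "y": 0, "z": -1.5, "rx": 0, "ry": -0.008, "rz": 0, "fingers": 1}, {"x": 0, "y": 0, "z": -3, "rx": 0, "ry": -0.016, "rz": 0, "fingers": 1}, {"x": 0, "y": 0, "z": -4.5, "rx": 0, "ry": -0.024, "rz": 0, "fingers": 1}, {"x": 0, "y": 0, "z": -4.5, "rx": 0, "ry": -0.024, "rz": 0, "fingers": 1}]}}

```text
time_s: 13.25
tool_pos: [0.6542, -0.1387, 0.3071]
tool_rot: [180.0, 10.0, 90.6]
force: [3.9, 0.1, -3.4]
grip_width: 0.0269
grasp_force: 45.0
```

```bash
python3 g.py
```

```text
13.25 [ 654.2 -138.7  307.1] [180.   10.   90.6] F [ 3.9  0.1 -3.4] w 26.9 [ 32.  22. -39.  74.  24.  89.  -4.]
```

{"op": "drive_tool", "data": {"moves": [{"x": 0, "y": 0, "z": -1.5, "rx": 0, "ry": -0.008, "rz": 0, "fingers": 1}, {"x": 0, "y": 0, "z": -3, "rx": 0, "ry": -0.01, "rz": 0, "fingers": 1}, {"x": 0, "y": 0, "z": -3, "rx": 0, "ry": -0.01, "rz": 0, "fingers": 1}]}}

```text
time_s: 13.62
tool_pos: [0.6541, -0.1387, 0.3074]
tool_rot: [-179.9, 10.5, 90.6]
force: [8.2, -2.0, -11.2]
grip_width: 0.0268
grasp_force: 45.0
```

```bash
python3 g.py
```

```text
13.62 [ 654.1 -138.7  307.4] [-179.9   10.5   90.6] F [  8.2  -2.  -11.2] w 26.8 [ 32.  22. -39.  74.  24.  89.  -5.]
```

{"op": "drive_tool", "data": {"moves": [{"x": 0.5, "y": 0.5, "z": 9.4, "rx": 0, "ry": 0.05, "rz": 0, "fingers": 1}, {"x": 1.5, "y": 0.7, "z": 18.7, "rx": 0, "ry": 0.1, "rz": 0, "fingers": 1}, {"x": 2.9, "y": 0.7, "z": 28, "rx": 0, "ry": 0.15, "rz": 0, "fingers": 1}, {"x": 4.8, "y": 0.7, "z": 37.1, "rx": 0, "ry": 0.2, "rz": 0, "fingers": 1}, {"x": 7.2, "y": 0.7, "z": 46.1, "rx": 0, "ry": 0.25, "rz": 0, "fingers": 1}, {"x": 10, "y": 0.7, "z": 55, "rx": 0, "ry": 0.3, "rz": 0, "fingers": 1}, {"x": 13.2, "y": 0.7, "z": 63.8, "rx": 0, "ry": 0.35, "rz": 0, "fingers": 1}, {"x": 15.4, "y": 0.7, "z": 69, "rx": 0, "ry": 0.38, "rz": 0, "fingers": 1}, {"x": 15.4, "y": 0.7, "z": 69, "rx": 0, "ry": 0.38, "rz": 0, "fingers": 1}]}}

```text
time_s: 14.75
tool_pos: [0.6542, -0.1359, 0.2383]
tool_rot: [-179.9, -11.3, 90.6]
force: [2.5, -1.4, -4.5]
grip_width: 0.0268
grasp_force: 45.0
```

```bash
python3 g.py
```

```text
14.75 [ 654.2 -135.9  238.3] [-179.9  -11.3   90.6] F [ 2.5 -1.4 -4.5] w 26.8 [ 44.  28. -42.  76.   7.  84.   5.]
```

{"op": "drive_tool", "data": {"moves": [{"x": 0, "y": 0, "z": 1, "rx": 0, "ry": 0.005, "rz": 0, "fingers": 1}, {"x": 0, "y": 0, "z": 2.5, "rx": 0, "ry": 0.01, "rz": 0, "fingers": 1}, {"x": 0, "y": 0, "z": 2.5, "rx": 0, "ry": 0.01, "rz": 0, "fingers": 1}]}}

```text
time_s: 15.12
tool_pos: [0.6542, -0.1356, 0.2371]
tool_rot: [-180.0, -11.7, 90.6]
force: [-2.4, -3.6, 1.8]
grip_width: 0.0268
grasp_force: 45.0
```

```bash
python3 g.py
```

```text
15.12 [ 654.2 -135.6  237.1] [-180.   -11.7   90.6] F [-2.4 -3.6  1.8] w 26.8 [ 44.  28. -42.  76.   7.  84.   6.]
```

{"op": "drive_tool", "data": {"moves": [{"x": 0, "y": 0, "z": 1, "rx": 0, "ry": 0.005, "rz": 0, "fingers": 1}, {"x": 0, "y": 0, "z": 2.5, "rx": 0, "ry": 0.01, "rz": 0, "fingers": 1}, {"x": 0, "y": 0, "z": 2.5, "rx": 0, "ry": 0.01, "rz": 0, "fingers": 1}]}}

```text
time_s: 15.5
tool_pos: [0.6543, -0.1355, 0.237]
tool_rot: [180.0, -12.3, 90.6]
force: [-5.1, -3.8, 11.0]
grip_width: 0.0269
grasp_force: 45.0
```

```bash
python3 g.py
```

```text
15.5 [ 654.3 -135.5  237. ] [180.  -12.3  90.6] F [-5.1 -3.8 11. ] w 26.9 [ 44.  29. -42.  76.   6.  84.   6.]
```

{"op": "drive_tool", "data": {"moves": [{"x": 0, "y": -0.4, "z": -9.4, "rx": 0, "ry": -0.05, "rz": 0, "fingers": 1}, {"x": 0.4, "y": -0.4, "z": -18.7, "rx": 0, "ry": -0.1, "rz": 0, "fingers": 1}, {"x": 1.3, "y": -0.4, "z": -28, "rx": 0, "ry": -0.15, "rz": 0, "fingers": 1}, {"x": 2.6, "y": -0.4, "z": -37.2, "rx": 0, "ry": -0.2, "rz": 0, "fingers": 1}, {"x": 4.5, "y": -0.4, "z": -46.3, "rx": 0, "ry": -0.25, "rz": 0, "fingers": 1}, {"x": 6.7, "y": -0.4, "z": -55.3, "rx": 0, "ry": -0.3, "rz": 0, "fingers": 1}, {"x": 9.5, "y": -0.4, "z": -64.2, "rx": 0, "ry": -0.35, "rz": 0, "fingers": 1}, {"x": 12.7, "y": -0.4, "z": -73.5, "rx": 0, "ry": -0.4, "rz": 0, "fingers": 1}, {"x": 12.7, "y": -0.4, "z": -75, "rx": 0, "ry": -0.4, "rz": 0, "fingers": 1}, {"x": 12.7, "y": -0.4, "z": -75, "rx": 0, "ry": -0.4, "rz": 0, "fingers": 1}]}}

```text
time_s: 16.75
tool_pos: [0.6541, -0.1387, 0.3075]
tool_rot: [-179.9, 10.6, 90.7]
force: [5.9, -5.3, -14.4]
grip_width: 0.0267
grasp_force: 45.0
```

```bash
python3 g.py
```

```text
16.75 [ 654.1 -138.7  307.5] [-179.9   10.6   90.7] F [  5.9  -5.3 -14.4] w 26.7 [ 32.  22. -39.  74.  24.  89.  -5.]
```

{"op": "drive_tool", "data": {"moves": [{"x": 0.5, "y": 0.4, "z": 9.4, "rx": 0, "ry": 0.05, "rz": 0, "fingers": 1}, {"x": 1.5, "y": 0.4, "z": 18.7, "rx": 0, "ry": 0.1, "rz": 0, "fingers": 1}, {"x": 2.9, "y": 0.4, "z": 28, "rx": 0, "ry": 0.15, "rz": 0, "fingers": 1}, {"x": 4.8, "y": 0.4, "z": 37.1, "rx": 0, "ry": 0.2, "rz": 0, "fingers": 1}, {"x": 7.2, "y": 0.4, "z": 46.1, "rx": 0, "ry": 0.25, "rz": 0, "fingers": 1}, {"x": 10, "y": 0.4, "z": 55, "rx": 0, "ry": 0.3, "rz": 0, "fingers": 1}]}}

```text
time_s: 17.5
tool_pos: [0.6543, -0.1389, 0.256]
tool_rot: [180.0, -6.5, 90.6]
force: [-0.8, -3.5, 2.0]
grip_width: 0.027
grasp_force: 45.0
```

```bash
python3 g.py
```

```text
17.5 [ 654.3 -138.9  256. ] [180.   -6.5  90.6] F [-0.8 -3.5  2. ] w 27.0 [ 42.  26. -41.  75.  10.  85.   3.]
```

{"op": "drive_tool", "data": {"moves": [{"x": 0.2, "y": 0, "z": 4.7, "rx": 0, "ry": 0.025, "rz": 0, "fingers": 1}, {"x": 0.5, "y": 0, "z": 9.4, "rx": 0, "ry": 0.05, "rz": 0, "fingers": 1}, {"x": 1, "y": 0, "z": 14, "rx": 0, "ry": 0.075, "rz": 0, "fingers": 1}]}}

```text
time_s: 17.88
tool_pos: [0.6542, -0.1363, 0.2408]
tool_rot: [-180.0, -10.9, 90.6]
force: [-2.3, -4.6, 1.7]
grip_width: 0.0266
grasp_force: 45.0
```

{"op": "drive_tool", "data": {"moves": [{"x": 0.2, "y": 0, "z": 3, "rx": 0, "ry": 0.016, "rz": 0, "fingers": 1}, {"x": 0.3, "y": 0, "z": 6, "rx": 0, "ry": 0.032, "rz": 0, "fingers": 1}, {"x": 0.3, "y": 0, "z": 6, "rx": 0, "ry": 0.032, "rz": 0, "fingers": 1}]}}

```text
time_s: 18.25
tool_pos: [0.6543, -0.1354, 0.2372]
tool_rot: [180.0, -12.7, 90.6]
force: [-6.8, -6.1, 11.2]
grip_width: 0.0265
grasp_force: 45.0
```

```bash
python3 g.py
```

```text
18.25 [ 654.3 -135.4  237.2] [180.  -12.7  90.6] F [-6.8 -6.1 11.2] w 26.5 [ 45.  29. -42.  76.   6.  84.   6.]
```

{"op": "drive_tool", "data": {"moves": [{"x": -0.5, "y": -0.5, "z": -9.4, "rx": 0, "ry": -0.05, "rz": 0, "fingers": 1}, {"x": 0, "y": -0.5, "z": -18.7, "rx": 0, "ry": -0.1, "rz": 0, "fingers": 1}, {"x": 0.8, "y": -0.5, "z": -28, "rx": 0, "ry": -0.15, "rz": 0, "fingers": 1}, {"x": 2, "y": -0.5, "z": -37.2, "rx": 0, "ry": -0.2, "rz": 0, "fingers": 1}, {"x": 3.8, "y": -0.5, "z": -46.3, "rx": 0, "ry": -0.25, "rz": 0, "fingers": 1}, {"x": 6, "y": -0.5, "z": -55.3, "rx": 0, "ry": -0.3, "rz": 0, "fingers": 1}, {"x": 8.7, "y": -0.5, "z": -64.2, "rx": 0, "ry": -0.35, "rz": 0, "fingers": 1}, {"x": 11.8, "y": -0.5, "z": -73.5, "rx": 0, "ry": -0.4, "rz": 0, "fingers": 1}, {"x": 11.8, "y": -0.5, "z": -74.5, "rx": 0, "ry": -0.4, "rz": 0, "fingers": 1}, {"x": 11.8, "y": -0.5, "z": -74.5, "rx": 0, "ry": -0.4, "rz": 0, "fingers": 1}]}}

```text
time_s: 19.5
tool_pos: [0.6542, -0.1386, 0.3077]
tool_rot: [-179.9, 10.1, 90.7]
force: [4.8, -4.1, -13.8]
grip_width: 0.0267
grasp_force: 45.0
```

```bash
python3 g.py
```

```text
19.5 [ 654.2 -138.6  307.7] [-179.9   10.1   90.7] F [  4.8  -4.1 -13.8] w 26.7 [ 32.  22. -39.  74.  24.  89.  -4.]
```

{"op": "drive_tool", "data": {"moves": [{"x": 0.5, "y": 0.4, "z": 9.4, "rx": 0, "ry": 0.05, "rz": 0, "fingers": 1}, {"x": 1.5, "y": 0.4, "z": 18.7, "rx": 0, "ry": 0.1, "rz": 0, "fingers": 1}, {"x": 2.2, "y": 0.4, "z": 23.4, "rx": 0, "ry": 0.125, "rz": 0, "fingers": 1}, {"x": 2.9, "y": 0.4, "z": 28, "rx": 0, "ry": 0.15, "rz": 0, "fingers": 1}]}}

```text
time_s: 20.0
tool_pos: [0.6543, -0.1405, 0.2831]
tool_rot: [180.0, 1.5, 90.7]
force: [-4.0, -1.5, 1.4]
grip_width: 0.0269
grasp_force: 45.0
```

{"op": "drive_tool", "data": {"moves": [{"x": 0.2, "y": 0, "z": 4.7, "rx": 0, "ry": 0.025, "rz": 0, "fingers": 1}, {"x": 0.5, "y": 0, "z": 9.4, "rx": 0, "ry": 0.05, "rz": 0, "fingers": 1}]}}

```text
time_s: 20.25
tool_pos: [0.6543, -0.1404, 0.2726]
tool_rot: [-180.0, -1.4, 90.7]
force: [-4.1, -0.7, 3.1]
grip_width: 0.0265
grasp_force: 45.0
```

{"op": "drive_tool", "data": {"moves": [{"x": 0.2, "y": 0, "z": 4.7, "rx": 0, "ry": 0.025, "rz": 0, "fingers": 1}]}}

```text
time_s: 20.38
tool_pos: [0.6543, -0.1401, 0.2676]
tool_rot: [-180.0, -2.9, 90.7]
force: [-4.0, 0.8, 2.2]
grip_width: 0.0269
grasp_force: 45.0
```

Still free feeding; continue.

{"op": "drive_tool", "data": {"moves": [{"x": 0.2, "y": 0, "z": 4.7, "rx": 0, "ry": 0.025, "rz": 0, "fingers": 1}, {"x": 0.5, "y": 0, "z": 9.4, "rx": 0, "ry": 0.05, "rz": 0, "fingers": 1}]}}

```text
time_s: 20.62
tool_pos: [0.6543, -0.1393, 0.2582]
tool_rot: [-180.0, -5.8, 90.7]
force: [-4.6, 1.6, 2.2]
grip_width: 0.027
grasp_force: 45.0
```

{"op": "drive_tool", "data": {"moves": [{"x": 0.2, "y": 0, "z": 4.7, "rx": 0, "ry": 0.025, "rz": 0, "fingers": 1}, {"x": 0.5, "y": 0, "z": 9.4, "rx": 0, "ry": 0.05, "rz": 0, "fingers": 1}]}}

```text
time_s: 20.88
tool_pos: [0.6543, -0.138, 0.2496]
tool_rot: [-180.0, -8.6, 90.7]
force: [-5.9, 1.2, 7.1]
grip_width: 0.0268
grasp_force: 45.0
```

{"op": "drive_tool", "data": {"moves": [{"x": 0.2, "y": 0, "z": 4.7, "rx": 0, "ry": 0.025, "rz": 0, "fingers": 1}]}}

```text
time_s: 21.0
tool_pos: [0.6543, -0.1373, 0.2456]
tool_rot: [180.0, -10.0, 90.7]
force: [-8.1, 0.3, 8.0]
grip_width: 0.0264
grasp_force: 45.0
```

{"op": "drive_tool", "data": {"moves": [{"x": 0.2, "y": -0.5, "z": 4, "rx": 0, "ry": 0.021, "rz": 0, "fingers": 1}, {"x": 0.3, "y": -0.5, "z": 7, "rx": 0, "ry": 0.037, "rz": 0, "fingers": 1}, {"x": 0.3, "y": -0.5, "z": 7, "rx": 0, "ry": 0.037, "rz": 0, "fingers": 1}]}}

```text
time_s: 21.38
tool_pos: [0.6543, -0.1359, 0.2389]
tool_rot: [179.9, -12.1, 90.6]
force: [-4.7, 0.8, 6.2]
grip_width: 0.0266
grasp_force: 45.0
```

{"op": "drive_tool", "data": {"moves": [{"x": 0, "y": -0.5, "z": 2, "rx": 0, "ry": 0.01, "rz": 0, "fingers": 1}, {"x": 0, "y": -0.5, "z": 2, "rx": 0, "ry": 0.01, "rz": 0, "fingers": 1}]}}

```text
time_s: 21.62
tool_pos: [0.6543, -0.1355, 0.2374]
tool_rot: [179.8, -12.7, 90.7]
force: [-4.6, 0.6, 7.4]
grip_width: 0.0268
grasp_force: 45.0
```

```bash
python3 g.py
```

```text
21.62 [ 654.3 -135.5  237.4] [179.8 -12.7  90.7] F [-4.6  0.6  7.4] w 26.8 [ 45.  28. -41.  76.   6.  83.   6.]
```

{"op": "drive_tool", "data": {"moves": [{"x": 0, "y": 0, "z": 2, "rx": 0, "ry": 0, "rz": 0, "fingers": 1}, {"x": 0, "y": 0, "z": 2, "rx": 0, "ry": 0, "rz": 0, "fingers": 1}]}}

```text
time_s: 21.88
tool_pos: [0.6543, -0.1355, 0.2373]
tool_rot: [179.8, -12.6, 90.7]
force: [-6.3, -0.9, 13.9]
grip_width: 0.0269
grasp_force: 45.0
```

```bash
python3 g.py
```

```text
21.88 [ 654.3 -135.5  237.3] [179.8 -12.6  90.7] F [-6.3 -0.9 13.9] w 26.9 [ 45.  28. -41.  76.   6.  83.   6.]
```

At the bottom stop. Up again.

{"op": "drive_tool", "data": {"moves": [{"x": 0, "y": -0.5, "z": -9.4, "rx": 0, "ry": -0.05, "rz": 0, "fingers": 1}, {"x": 0.4, "y": -0.5, "z": -18.7, "rx": 0, "ry": -0.1, "rz": 0, "fingers": 1}, {"x": 1.2, "y": -0.5, "z": -28, "rx": 0, "ry": -0.15, "rz": 0, "fingers": 1}, {"x": 2.4, "y": -0.5, "z": -37.2, "rx": 0, "ry": -0.2, "rz": 0, "fingers": 1}, {"x": 4.2, "y": -0.5, "z": -46.3, "rx": 0, "ry": -0.25, "rz": 0, "fingers": 1}, {"x": 6.3, "y": -0.5, "z": -55.3, "rx": 0, "ry": -0.3, "rz": 0, "fingers": 1}, {"x": 9, "y": -0.5, "z": -64.2, "rx": 0, "ry": -0.35, "rz": 0, "fingers": 1}, {"x": 12.2, "y": -0.5, "z": -73.5, "rx": 0, "ry": -0.4, "rz": 0, "fingers": 1}, {"x": 12.2, "y": -0.5, "z": -75.5, "rx": 0, "ry": -0.4, "rz": 0, "fingers": 1}, {"x": 12.2, "y": -0.5, "z": -75.5, "rx": 0, "ry": -0.4, "rz": 0, "fingers": 1}]}}

```text
time_s: 23.12
tool_pos: [0.6541, -0.1387, 0.3077]
tool_rot: [180.0, 10.3, 90.7]
force: [7.1, 1.3, -12.1]
grip_width: 0.0268
grasp_force: 45.0
```

```bash
python3 g.py
```

```text
23.12 [ 654.1 -138.7  307.7] [180.   10.3  90.7] F [  7.1   1.3 -12.1] w 26.8 [ 32.  22. -38.  74.  24.  89.  -4.]
```

{"op": "drive_tool", "data": {"moves": [{"x": 0.5, "y": 0.4, "z": 9.4, "rx": 0, "ry": 0.05, "rz": 0, "fingers": 1}, {"x": 1.5, "y": 0.4, "z": 18.7, "rx": 0, "ry": 0.1, "rz": 0, "fingers": 1}, {"x": 2.2, "y": 0.4, "z": 23.4, "rx": 0, "ry": 0.125, "rz": 0, "fingers": 1}, {"x": 2.9, "y": 0.4, "z": 28, "rx": 0, "ry": 0.15, "rz": 0, "fingers": 1}]}}

```text
time_s: 23.62
tool_pos: [0.6543, -0.1405, 0.2851]
tool_rot: [179.8, 1.8, 90.7]
force: [-0.7, 2.7, 8.2]
grip_width: 0.0267
grasp_force: 45.0
```

{"op": "drive_tool", "data": {"moves": [{"x": 0.1, "y": 0, "z": 3, "rx": 0, "ry": 0.016, "rz": 0, "fingers": 1}, {"x": 0.3, "y": 0, "z": 6, "rx": 0, "ry": 0.032, "rz": 0, "fingers": 1}]}}

```text
time_s: 23.88
tool_pos: [0.6543, -0.1405, 0.2793]
tool_rot: [179.8, -0.0, 90.7]
force: [0.3, 1.7, 8.1]
grip_width: 0.0267
grasp_force: 45.0
```

{"op": "drive_tool", "data": {"moves": [{"x": 0.1, "y": 0, "z": 3, "rx": 0, "ry": 0.016, "rz": 0, "fingers": 1}, {"x": 0.3, "y": 0, "z": 5, "rx": 0, "ry": 0.027, "rz": 0, "fingers": 1}]}}

```text
time_s: 24.12
tool_pos: [0.6543, -0.1405, 0.2743]
tool_rot: [179.8, -1.6, 90.7]
force: [-0.6, 2.4, 7.5]
grip_width: 0.0269
grasp_force: 45.0
```

{"op": "drive_tool", "data": {"moves": [{"x": 0.1, "y": 0, "z": 2.5, "rx": 0, "ry": 0.013, "rz": 0, "fingers": 1}, {"x": 0.3, "y": 0, "z": 5, "rx": 0, "ry": 0.027, "rz": 0, "fingers": 1}]}}

```text
time_s: 24.38
tool_pos: [0.6543, -0.1403, 0.2694]
tool_rot: [179.8, -3.1, 90.7]
force: [0.0, 2.2, 8.1]
grip_width: 0.0269
grasp_force: 45.0
```

{"op": "drive_tool", "data": {"moves": [{"x": 0.1, "y": 0, "z": 2, "rx": 0, "ry": 0.011, "rz": 0, "fingers": 1}, {"x": 0.2, "y": 0, "z": 4, "rx": 0, "ry": 0.021, "rz": 0, "fingers": 1}]}}

```text
time_s: 24.62
tool_pos: [0.6543, -0.1399, 0.2654]
tool_rot: [179.8, -4.3, 90.7]
force: [-0.2, 1.9, 8.5]
grip_width: 0.0264
grasp_force: 45.0
```

{"op": "drive_tool", "data": {"moves": [{"x": 0.1, "y": 0, "z": 2, "rx": 0, "ry": 0.011, "rz": 0, "fingers": 1}, {"x": 0.2, "y": 0, "z": 3, "rx": 0, "ry": 0.016, "rz": 0, "fingers": 1}]}}

```text
time_s: 24.88
tool_pos: [0.6543, -0.1397, 0.2625]
tool_rot: [179.8, -5.2, 90.7]
force: [-2.0, 1.4, 9.2]
grip_width: 0.0268
grasp_force: 45.0
```

{"op": "drive_tool", "data": {"moves": [{"x": 0.1, "y": 0, "z": 1.5, "rx": 0, "ry": 0.008, "rz": 0, "fingers": 1}, {"x": 0.2, "y": 0, "z": 3, "rx": 0, "ry": 0.016, "rz": 0, "fingers": 1}]}}

```text
time_s: 25.12
tool_pos: [0.6543, -0.1394, 0.26]
tool_rot: [179.8, -6.1, 90.7]
force: [-1.9, 0.6, 10.1]
grip_width: 0.0269
grasp_force: 45.0
```

{"op": "drive_tool", "data": {"moves": [{"x": 0.1, "y": 0, "z": 1.5, "rx": 0, "ry": 0.008, "rz": 0, "fingers": 1}, {"x": 0.2, "y": 0, "z": 3, "rx": 0, "ry": 0.016, "rz": 0, "fingers": 1}]}}

```text
time_s: 25.38
tool_pos: [0.6543, -0.1391, 0.2574]
tool_rot: [179.8, -7.0, 90.7]
force: [-2.2, 1.0, 13.2]
grip_width: 0.0264
grasp_force: 45.0
```

{"op": "drive_tool", "data": {"moves": [{"x": 0.1, "y": 0, "z": 1.5, "rx": 0, "ry": 0.008, "rz": 0, "fingers": 1}, {"x": 0.2, "y": 0, "z": 2.5, "rx": 0, "ry": 0.013, "rz": 0, "fingers": 1}, {"x": 0.2, "y": 0, "z": 2.5, "rx": 0, "ry": 0.013, "rz": 0, "fingers": 1}]}}

```text
time_s: 25.75
tool_pos: [0.6543, -0.1388, 0.2552]
tool_rot: [179.8, -7.7, 90.7]
force: [-2.4, 1.3, 12.1]
grip_width: 0.027
grasp_force: 45.0
```

```bash
python3 g.py
```

```text
25.75 [ 654.3 -138.8  255.2] [179.8  -7.7  90.7] F [-2.4  1.3 12.1] w 27.0 [ 42.  27. -41.  75.   9.  84.   4.]
```

{"op": "drive_tool", "data": {"moves": [{"x": 0.1, "y": 0, "z": 1.5, "rx": 0, "ry": 0.008, "rz": 0, "fingers": 1}, {"x": 0.2, "y": 0, "z": 2.5, "rx": 0, "ry": 0.013, "rz": 0, "fingers": 1}, {"x": 0.2, "y": 0, "z": 2.5, "rx": 0, "ry": 0.013, "rz": 0, "fingers": 1}]}}

```text
time_s: 26.12
tool_pos: [0.6543, -0.1385, 0.2531]
tool_rot: [179.8, -8.4, 90.7]
force: [-2.7, 0.1, 13.0]
grip_width: 0.0266
grasp_force: 45.0
```

```bash
python3 g.py
```

```text
26.12 [ 654.3 -138.5  253.1] [179.8  -8.4  90.7] F [-2.7  0.1 13. ] w 26.6 [ 42.  27. -41.  75.   9.  84.   5.]
```

{"op": "drive_tool", "data": {"moves": [{"x": 0.1, "y": 0, "z": 1.5, "rx": 0, "ry": 0.008, "rz": 0, "fingers": 1}, {"x": 0.2, "y": 0, "z": 3, "rx": 0, "ry": 0.016, "rz": 0, "fingers": 1}]}}

```text
time_s: 26.38
tool_pos: [0.6543, -0.1381, 0.2506]
tool_rot: [179.7, -9.3, 90.7]
force: [-3.0, -1.0, 16.3]
grip_width: 0.0267
grasp_force: 45.0
```

```bash
python3 g.py
```

```text
26.38 [ 654.3 -138.1  250.6] [179.7  -9.3  90.7] F [-3.  -1.  16.3] w 26.7 [ 43.  27. -41.  75.   8.  84.   5.]
```

{"op": "drive_tool", "data": {"moves": [{"x": 0.1, "y": 0, "z": 1.2, "rx": 0, "ry": 0.006, "rz": 0, "fingers": 1}, {"x": 0.1, "y": 0, "z": 2, "rx": 0, "ry": 0.01, "rz": 0, "fingers": 1}]}}

```text
time_s: 26.62
tool_pos: [0.6543, -0.1378, 0.2489]
tool_rot: [179.7, -9.9, 90.7]
force: [-3.0, -0.4, 18.0]
grip_width: 0.027
grasp_force: 45.0
```

```bash
python3 g.py
```

```text
26.62 [ 654.3 -137.8  248.9] [179.7  -9.9  90.7] F [-3.  -0.4 18. ] w 27.0 [ 43.  27. -41.  76.   8.  84.   5.]
```

{"op": "drive_tool", "data": {"moves": [{"x": 0, "y": 0, "z": 0, "rx": 0, "ry": 0, "rz": 0, "fingers": 1}, {"x": 0, "y": 0, "z": 0, "rx": 0, "ry": 0, "rz": 0, "fingers": 1}]}}

```text
time_s: 26.88
tool_pos: [0.6543, -0.1378, 0.2488]
tool_rot: [179.7, -9.9, 90.7]
force: [-3.1, 0.3, 16.2]
grip_width: 0.0266
grasp_force: 45.0
```

```bash
python3 g.py
```

```text
26.88 [ 654.3 -137.8  248.8] [179.7  -9.9  90.7] F [-3.1  0.3 16.2] w 26.6 [ 43.  27. -41.  76.   8.  84.   5.]
```

{"op": "drive_tool", "data": {"moves": [{"x": 0, "y": 0, "z": 0.6, "rx": 0, "ry": 0.003, "rz": 0, "fingers": 1}, {"x": 0, "y": 0, "z": 1.2, "rx": 0, "ry": 0.006, "rz": 0, "fingers": 1}, {"x": 0, "y": 0, "z": 1.2, "rx": 0, "ry": 0.006, "rz": 0, "fingers": 1}]}}

```text
time_s: 27.25
tool_pos: [0.6543, -0.1377, 0.2479]
tool_rot: [179.7, -10.2, 90.7]
force: [-4.4, -0.5, 17.3]
grip_width: 0.0263
grasp_force: 45.0
```

```bash
python3 g.py
```

```text
27.25 [ 654.3 -137.7  247.9] [179.7 -10.2  90.7] F [-4.4 -0.5 17.3] w 26.3 [ 43.  27. -41.  76.   7.  84.   5.]
```

{"op": "drive_tool", "data": {"moves": [{"x": 0, "y": -0.3, "z": -9.4, "rx": 0, "ry": -0.05, "rz": 0, "fingers": 1}, {"x": 0.4, "y": -0.3, "z": -18.7, "rx": 0, "ry": -0.1, "rz": 0, "fingers": 1}, {"x": 1.2, "y": -0.3, "z": -28, "rx": 0, "ry": -0.15, "rz": 0, "fingers": 1}, {"x": 2.4, "y": -0.3, "z": -37.2, "rx": 0, "ry": -0.2, "rz": 0, "fingers": 1}, {"x": 4.2, "y": -0.3, "z": -46.3, "rx": 0, "ry": -0.25, "rz": 0, "fingers": 1}, {"x": 6.3, "y": -0.3, "z": -55.3, "rx": 0, "ry": -0.3, "rz": 0, "fingers": 1}, {"x": 9, "y": -0.3, "z": -62, "rx": 0, "ry": -0.34, "rz": 0, "fingers": 1}, {"x": 9.2, "y": -0.3, "z": -65, "rx": 0, "ry": -0.35, "rz": 0, "fingers": 1}, {"x": 9.2, "y": -0.3, "z": -65, "rx": 0, "ry": -0.35, "rz": 0, "fingers": 1}]}}

```text
time_s: 28.38
tool_pos: [0.6542, -0.1386, 0.3076]
tool_rot: [179.9, 9.6, 90.7]
force: [4.6, 2.3, -1.8]
grip_width: 0.0268
grasp_force: 45.0
```

```bash
python3 g.py
```

```text
28.38 [ 654.2 -138.6  307.6] [179.9   9.6  90.7] F [ 4.6  2.3 -1.8] w 26.8 [ 32.  22. -38.  74.  23.  89.  -4.]
```

{"op": "drive_tool", "data": {"moves": [{"x": 0, "y": 0, "z": -1.5, "rx": 0, "ry": -0.006, "rz": 0, "fingers": 1}, {"x": 0, "y": 0, "z": -3, "rx": 0, "ry": -0.01, "rz": 0, "fingers": 1}, {"x": 0, "y": 0, "z": -3, "rx": 0, "ry": -0.01, "rz": 0, "fingers": 1}]}}

```text
time_s: 28.75
tool_pos: [0.6541, -0.1387, 0.3077]
tool_rot: [-180.0, 10.1, 90.7]
force: [7.9, 1.7, -11.9]
grip_width: 0.0268
grasp_force: 45.0
```

```bash
python3 g.py
```

```text
28.75 [ 654.1 -138.7  307.7] [-180.    10.1   90.7] F [  7.9   1.7 -11.9] w 26.8 [ 32.  22. -38.  74.  24.  89.  -4.]
```

{"op": "drive_tool", "data": {"moves": [{"x": 0, "y": 0.5, "z": 0, "rx": 0, "ry": 0, "rz": 0, "fingers": -1}, {"x": 0, "y": 0.5, "z": 0, "rx": 0, "ry": 0, "rz": 0, "fingers": -1}, {"x": 0, "y": 0.5, "z": 0, "rx": 0, "ry": 0, "rz": 0, "fingers": -1}, {"x": 0, "y": 0.5, "z": 0, "rx": 0, "ry": 0, "rz": 0, "fingers": -1}, {"x": 0, "y": 0.5, "z": 0, "rx": 0, "ry": 0, "rz": 0, "fingers": -1}, {"x": 0, "y": 0.5, "z": -15, "rx": 0, "ry": 0, "rz": 0, "fingers": -1}, {"x": 0, "y": 0.5, "z": -40, "rx": 0, "ry": 0, "rz": 0, "fingers": -1}, {"x": 0, "y": 0.5, "z": -75, "rx": 0, "ry": 0, "rz": 0, "fingers": -1}, {"x": 0, "y": 0.5, "z": -110, "rx": 0, "ry": 0, "rz": 0, "fingers": -1}, {"x": -40, "y": 0, "z": -120, "rx": 0, "ry": 0.05, "rz": 0, "fingers": -1}, {"x": -90, "y": 0, "z": -120, "rx": 0, "ry": 0.1, "rz": 0, "fingers": -1}, {"x": -140, "y": -20, "z": -120, "rx": 0, "ry": 0.15, "rz": 0, "fingers": -1}, {"x": -190, "y": -40, "z": -120, "rx": 0, "ry": 0.17, "rz": 0, "fingers": -1}, {"x": -190, "y": -40, "z": -120, "rx": 0, "ry": 0.17, "rz": 0, "fingers": -1}, {"x": -190, "y": -40, "z": -120, "rx": 0, "ry": 0.17, "rz": 0, "fingers": -1}]}}

```text
time_s: 30.62
tool_pos: [0.6151, -0.305, 0.4631]
tool_rot: [179.9, 0.4, 90.7]
force: [1.0, -0.1, 0.6]
grip_width: 0.0871
grasp_force: 0.0
```

```bash
python3 g.py; sed -i 's/z2.png/z3.png/' m.py; python3 m.py | grep -E "black|T blue"
```

```text
30.62 [ 615.1 -305.   463.1] [179.9   0.4  90.7] F [ 1.  -0.1  0.6] w 87.1 [ 43.  28. -37.  48.  17. 108.  16.]
S black [294.2 232.7] [290 228   9  10  64] [294.3 232.8] [8.5 7.8] 45.0
S black [358.1 247.4] [345 231  30  27 191] [361.4 244.7] [ 8.3 36.9] 48.0
S black [320.7 273. ] [314 269  16   8  26] [321.1 272.9] [15.1  6.1] 8.1
S black [248.  311.6] [224 289  49  46 916] [248.  311.5] [16.5 57.7] 48.0
T black [446.5 162.7] [425 156  45  14 561] [447.  162.5] [13. 44.] 90.0
T black [363.9 167.2] [359 163  12   7  34] [364.5 166. ] [ 6. 11.] 90.0
T black [331.9 188.7] [312 183  68  15 373] [345.5 190. ] [14. 67.] 90.0
T black [357.1 221.9] [353 218   9   8  41] [357.2 221.8] [7.1 7.8] 45.0
T blue [422.9 153. ] [417 147  14  13 131] [422.9 152.8] [12.1 12.5] 63.4
T blue [289.8 173.4] [283 167  14  14 150] [289.5 173.5] [13. 13.] 90.0
T blue [302.7 225.6] [296 219  14  14 156] [302.5 225.5] [13. 13.] 90.0
T blue [286.7 226.1] [281 220  13  14 132] [286.8 225.9] [12.3 12.6] 21.8
T blue [288.2 241.2] [282 235  13  14 137] [288.3 241.3] [12.  12.7] 45.0
T blue [304.9 240.6] [299 234  13  14 132] [304.8 240.8] [12.  12.7] 45.0
T blue [288. 257.] [282 251  13  13 138] [288. 257.] [12. 12.] 90.0
T blue [304.6 255.9] [298 250  14  13 135] [304.8 255.8] [12.  12.7] 45.0
T blue [339.1 284.1] [332 277  15  15 172] [339. 284.] [14. 14.] 90.0
```

View pics/z3.png

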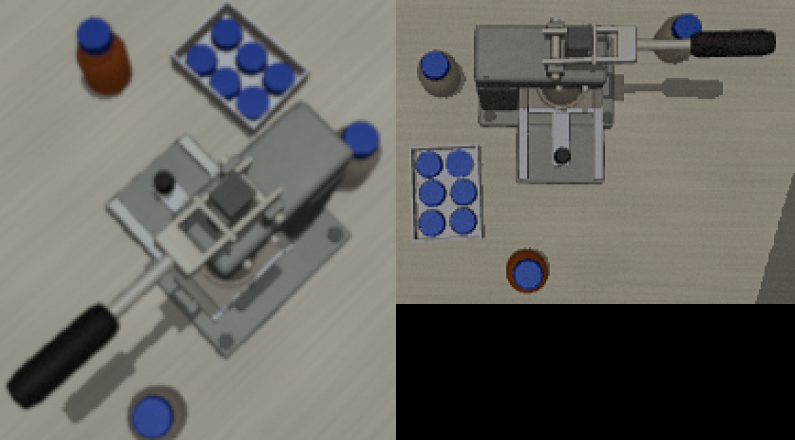

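The picture shows the lever up with its grip at top-view (447,163), the carriage home, and the other bottles at their old pixels. I'll check the grip height before handing in.

```bash
python3 - <<'E'
from h import *
from cell import workorder
S=vision.read_camera("scene");T=vision.read_camera("top")
p,e=tri(S,(248,311.6),T,(446.7,162.6)); print(p,e)
print(onz(T,(357.1,221.9),.07))
if abs(p[2]-.315)<.005: print(workorder.sign_off())
E
```

```text
[ 0.65348506 -0.13732303  0.31609438] 0.18278494139649673
[0.55025959 0.02336328 0.07      ]
the job is handed in; nothing more can be done
None
```

The job is handed in, result not shown: carriage home against its stop, cap seated on the fourth stroke at about an 18 N pull, lever left at its top stop (grip 316 mm up) and released, other bottles where they were.

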